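# Sort the cleaned dental instruments into their trays

### The job

The cleaned handpieces, bur stands and the test coil lie mixed along the front of the worktop: sort them into the three low steel trays. Lay one handpiece lengthwise in each of the two long lanes of the widest tray, stand one bur stand upright in each of the two square bays of the tray divided across its middle, and lay the test coil in the small square undivided tray, each fully inside its place and flat on the tray's floor. Leave the timer and the brush where they are.

Things in the scene. Friction and masses are not known exactly. Their poses are not given: they have to be found in the camera images.
- handpiece_a: white dental turbine handpiece with a red ring, 31 x 144 x 18 mm, lying flat on the worktop, long axis roughly along world x; one of two interchangeable ones, for either lane of lane_tray. Origin: centre of the outline, on the underside; y: long axis (bent head at -y), z: up. Near the middle the body spans local x -15 to +10 mm and is 18 mm tall: grip there across x. 70 g
- handpiece_b: white dental turbine handpiece with a blue ring, 31 x 144 x 18 mm, lying flat on the worktop, long axis roughly along world x; one of two interchangeable ones, for either lane of lane_tray. Origin: centre of the outline, on the underside; y: long axis (bent head at -y), z: up. Near the middle the body spans local x -15 to +10 mm and is 18 mm tall: grip there across x. 70 g
- test_coil: sterilising test coil: small white coil of tube with a blue capsule at its side, 48 x 54 x 21 mm, lying flat on the worktop; its place is plain_tray. Solid to the touch: local x -23 to +23, y -20 to +26, z 0 to 21 mm; grip it across x at its origin. Origin: centre of the outline, on the underside; x roughly along world y at the start, z: up. 50 g
- bur_stand_a: bur stand, one of two alike: block 34 x 58 x 20 mm with thin burs standing up to 35 mm, upright on the worktop, length roughly along world x; for either bay of bay_tray. Origin: centre of the underside; y: the 58 mm length, z: up. Grip the block across its 34 mm width (the burs do not collide). 120 g
- bur_stand_b: bur stand, one of two alike: block 34 x 58 x 20 mm with thin burs standing up to 35 mm, upright on the worktop, length roughly along world x; for either bay of bay_tray. Origin: centre of the underside; y: the 58 mm length, z: up. Grip the block across its 34 mm width (the burs do not collide). 120 g
- lane_tray: the widest tray, outside 128 x 184 mm, with one 3 mm divider along its length (11 mm high, at local x = 0) that makes two lanes, each 59 x 178 mm inside, centred at local x = +31 and -31 mm. Perforated steel, fixed; floor 3 mm thick, walls 3 mm thick, top 11 mm over the worktop. Origin: centre of the underside; y: long side, z: up
- bay_tray: the middle-sized tray, outside 90 x 164 mm, with one 3 mm divider across its middle (11 mm high, at local y = 0) that makes two nearly square bays, each 84 mm (x) x 77 mm (y) inside, centred at local y = +40 and -40 mm. Perforated steel, fixed; floor 3 mm thick, walls 3 mm thick, top 11 mm over the worktop. Origin: centre of the underside; y: long side, z: up
- plain_tray: the small square tray, outside 106 x 106 mm, undivided, 100 x 100 mm inside. Perforated steel, fixed; floor 3 mm thick, walls 3 mm thick, top 11 mm over the worktop. Origin: centre of the underside; y: long side, z: up
- brush: bystander: orange cleaning brush, 30 x 85 x 22 mm, loose on the worktop between two tray places, length roughly along world x; leave it. Origin: centre of the underside (a second such brush at the back is fixed)
- timer: bystander: pale grey bench timer with a display and three buttons, 60 x 64 x 20 mm, loose on the worktop near its front left edge; leave it. Origin: centre of the underside. (Not listed but solid: the grey steam steriliser at the right, at world y below -0.40 and x from 0.29, 0.385 m high, with its front beside the arm at the start)

How it is judged:
By the outcome, as a careful person would: the job done as asked, in the order asked, and still so for the second after the job is handed in, with the robot touching nothing.
It also fails if it takes over 117 s, if anything falls off the work surface, if the arm or the gripper's body presses on something with over 40 N, if the wrist force passes 120 N, or if a joint passes its speed limit or range.

### The arm

A 7-joint arm with a two-finger parallel gripper is mounted at the origin on a cart in front of the work surface, level with it; the furniture and walls round the work are solid. World frame = base frame: x ahead of the robot, y to its left, z up, the work surface at z = 0. Lengths are in mm, angles in rad, forces in N, time in s.
With the tool pointing down it reaches from about 350 to 900 mm from the base axis. Payload 7.2 kg.
Tool frame: the origin (TCP) lies at the very end of the fingers, on their centre line; the grasp point (between the pads) lies 19 mm behind it; z points along the fingers, y is the line along which they close (so a half turn about z gives the same grasp; the last joint's range is limited). The gripper opens to 85 mm and grips with 20 to 120 N. Pads are 22 mm wide; open, the fingers measure 114 mm over their backs; the gripper's body (76 mm by 85 mm) begins 54 mm behind the grasp point. The pads swing forward as they close: fully open they stand 13 mm farther back than shut.
Start: joints at [1.166, 0.411, -0.013, 1.596, 0.006, 1.134, -0.082], TCP at [206.531, -589.893, 210.297] pointing down, gripper open.
Joint ranges: [-2.95, 2.95], [-0.29, 1.99], [-1.47, 1.44], [0.14, 2.54], [-1.03, 4.17], [0.13, 1.85], [-2.86, 2.86]. Speed limits (rad/s): [2.39, 2.39, 3.01, 3.01, 3.14, 3.14, 3.14].

### API

Orientations are given as [roll, pitch, yaw] about the fixed x, y, z axes, in that order (R = Rz(yaw) Ry(pitch) Rx(roll)).
In Python, from workcell import arm gives the robot as it stands.
- The arm moves only by the tool play_rows, never from a script. Its argument "commands" is text: rows parted by semicolons, each of 4 numbers parted by spaces: the shift along the world's x, y, z in mm, then the turn about the world's z in degrees. In form: dx dy dz twist; .... A call has 1 to 5 rows; each row is the pose to reach, as a shift and turn from the pose commanded when the call began; what a row does not reach only later rows make up. A row lasts 1/8 s, in which the tool goes at most 62.5 mm and 10.7 degrees, less where a joint would pass 70% of its speed; a pose out of reach is approached as far as the arm can. A call with a gripper value outside its range is refused whole. "gripper" is the opening, from 0 (shut) to 1 (fully open), set as the call begins (left out, the last holds). The fingers move at their own pace and stop on an object; "grip_force" is the grip in N (left out, the last holds). Time passes only in rows, so rows that repeat a pose let the fingers close. It gives the time, the measured TCP pose, the force, the opening and the grip force at its end, in the units of the state.
- arm.observe(): the state, without advancing time (a new reading comes with each control period).
- arm.snapshot(name): name is "scene" or "top" or "wrist"; returns the picture (400x640x3 uint8, red, green, blue); there is no depth.
- arm.camera_params(name): a dict with "intrinsics" (3x3 intrinsics, pixels), "rvec" (rotation vector, rad) and "tvec" (3), from world to camera coordinates, as OpenCV has them. Camera axes: x right, y down, z forward; pixel columns grow to the right and rows downward; lengths in mm; the calibration is good to about 2 mm. A picture is of the moment at which its call begins: read the wrist's pose just before it. camera_params takes no time and is no camera call; for the wrist camera it gives the pose at the moment of the call.
- arm.job_done(): hands the job in; it is judged then, once.
Trained networks look in the newest picture that a camera, given by its name, has taken for a name from the list of things; names that differ only in an ending like _2 or _b are one class to them, and where a whole thing is asked for, a point or a joint stands for the part that bears it (a point fixed in the world has none). Each returns a list of dicts, best first, with "confidence" (0 to 1); they miss things now and then, are a little off and sometimes report something else, mostly with a low value. They report only what shows in the picture. A call takes as long as a camera call.
- arm.recognise(thing, camera): "location" ([column, row] in pixels, amid what is visible of it).
The state is a dict: "clock": time; "joint_positions": joint angles; "qd": joint speeds; "effort": joint torques, N m; "eef_pos": TCP position; "tcp_rot": TCP orientation; "force": force on the tool from outside, world axes, zero at the start; "ft_torque": the same for the moment, N m; "grip_width": finger opening in mm; "grasp_force": force on a finger pad.
Only numpy, scipy, OpenCV 4.12 (cv2) and the standard library are available. Lean on these libraries where they do the work, as an engineer would, in place of code of your own. Each camera call takes 0.05 s, during which the arm holds its last target. There are 200 camera calls.

## Working session

There is one attempt and no reset: what is moved stays moved. The work goes in short steps, Python scripts to look and compute and a tool call to move; the robot and the scene stay as the last step left them, time stands still between calls to the robot, and variables do not carry over. Pictures are saved under pics/ and viewed, at most 14 in all, crops included, and the job is handed in when it is done.

Besides the shell and the picture viewer there is one more tool, called in YAML: its name, and indented under it one key for each argument. play_rows: Moves the arm, as the interface text tells. Its arguments: {"type":"object","properties":{"commands":{"type":"string"},"gripper":{"type":"number"},"grip_force":{"type":"number"}},"required":["commands"]}

```bash
mkdir -p pics
cat > h.py <<'E'
import numpy as np, cv2
from workcell import arm
def snap(c,n):
    p=arm.snapshot(c); cv2.imwrite(f'pics/{n}.png',p[:,:,::-1]); return p
def ray(c,px,z,cp=None):
    cp=cp or arm.camera_params(c)
    K=np.array(cp["intrinsics"],float);R=cv2.Rodrigues(np.array(cp["rvec"],float))[0];t=np.array(cp["tvec"],float).ravel()
    o=-R.T@t; d=R.T@np.linalg.inv(K)@np.array([px[0],px[1],1.])
    return o+d*(z-o[2])/d[2]
E
python3 - <<'E'
from h import *
for c in ("top","scene"):
    snap(c,c+"0")
print(arm.camera_params("top"))
for t in ["handpiece_a","test_coil","bur_stand_a","lane_tray","bay_tray","plain_tray","brush","timer"]:
    for r in arm.recognise(t,"top")[:4]:
        print(t,round(r["confidence"],2),np.round(r["location"]),np.round(ray("top",r["location"],10)))
print(arm.observe())
E
```

```text
{'intrinsics': array([[435.29269262,   0.        , 327.59253023],
       [  0.        , 435.29269262, 194.0133603 ],
       [  0.        ,   0.        ,   1.        ]]), 'rvec': array([ 2.17639956, -2.12480756,  0.16966079]), 'tvec': array([ -31.11034209,  481.9460524 , 1193.56371243])}
handpiece_a 0.78 [360. 216.] [ 425. -115.   10.]
handpiece_a 0.64 [427. 219.] [ 422. -306.   10.]
test_coil 0.65 [289. 208.] [442.  89.  10.]
test_coil 0.18 [234. 188.] [498. 250.  10.]
bur_stand_a 0.79 [320. 216.] [422.   2.  10.]
lane_tray 0.72 [234. 191.] [489. 249.  10.]
bay_tray 0.75 [313. 152.] [608.  26.  10.]
bay_tray 0.67 [364. 142.] [ 644. -124.   10.]
plain_tray 0.75 [413. 157.] [ 601. -267.   10.]
plain_tray 0.71 [235. 189.] [493. 248.  10.]
brush 0.81 [364. 142.] [ 644. -124.   10.]
timer 0.65 [236. 231.] [375. 237.  10.]
{'clock': 0.5, 'joint_positions': array([ 1.16582493,  0.41113117, -0.01269032,  1.59620858,  0.00559869,
        1.13428773, -0.08220651]), 'qd': array([-0.00173749, -0.00017666, -0.00125561, -0.00134666, -0.00047199,
       -0.00021632,  0.00041676]), 'effort': array([-9.02699703e-04, -5.99911666e+01,  6.80340640e-01, -2.99506402e+01,
        1.37412921e-02,  2.92735502e-03,  4.77460708e-05]), 'eef_pos': array([ 206.51065748, -589.89820432,  210.27458571]), 'tcp_rot': array([3.14159180e+00, 2.12978074e-06, 3.36764836e-01]), 'force': array([-0.17228555,  0.41529569, -0.02195699]), 'ft_torque': array([ 0.01111538, -0.00767985, -0.01656026]), 'grasp_force': 0.0, 'grip_width': 85.24496357460816}
```

View pics/top0.png

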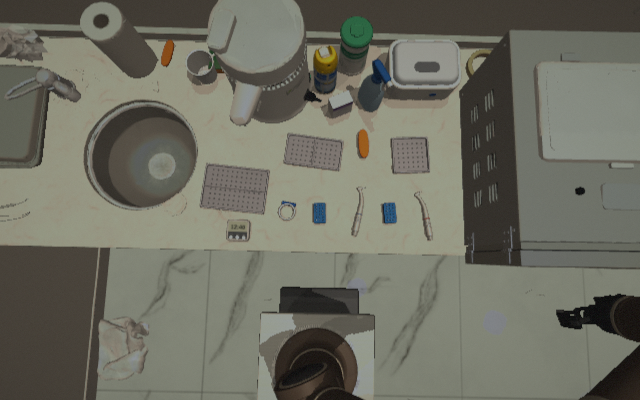

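View pics/scene0.png

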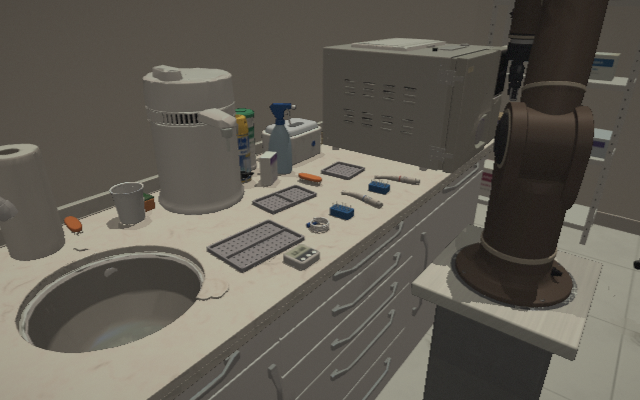

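The top view shows, from left to right: coil (288,211), bur stand (319,212), handpiece (358,211), bur stand (389,212) and handpiece (424,216). The lane tray is at (235,188), the bay tray at (313,152), the plain tray at (410,155), the brush at (363,143) and the timer at (238,231). I'll move to a closer wrist view, staying clear of the steriliser.

play_rows:
  commands: "0 60 15 0; 0 120 30 0; 0 180 50 -6; 0 240 70 -12; 5 280 80 -19.3"
  gripper: 1

```text
clock: 1.12
eef_pos: [211.5, -307.9, 291.5]
tcp_rot: [3.14, -0.001, -0.003]
force: [0.7, -0.4, 0.9]
grip_width: 85.3
grasp_force: 0.0
```

play_rows:
  commands: "45 40 20 0; 90 80 40 0; 120 130 60 0; 140 180 70 0; 140 180 70 0"

```text
clock: 1.75
eef_pos: [353.2, -126.4, 361.5]
tcp_rot: [3.141, -0.002, 0.007]
force: [-0.8, -0.7, -0.3]
grip_width: 85.6
grasp_force: 0.0
```

Run:
```python
from h import *
o=arm.observe();print(o['clock'],o['eef_pos'],o['tcp_rot'],o['joint_positions'])
cp=arm.camera_params("wrist");snap("wrist","w1");np.save("w1.npy",cp,allow_pickle=True)
R=cv2.Rodrigues(cp['rvec'])[0];print(-R.T@cp['tvec'],R[2],cp['intrinsics'][0,0])
```

```text
1.75 [ 353.16197269 -126.41406053  361.47557308] [ 3.14054666e+00 -2.42559770e-03  7.10418261e-03] [ 0.75205679 -0.12274786 -0.46642469  1.86236552 -0.05573834  1.38662542
 -1.2649613 ]
[ 433.95724341 -126.23756839  525.21119627] [-0.31019852 -0.00295669 -0.95066721] 310.1323011488538
```

View pics/w1.png

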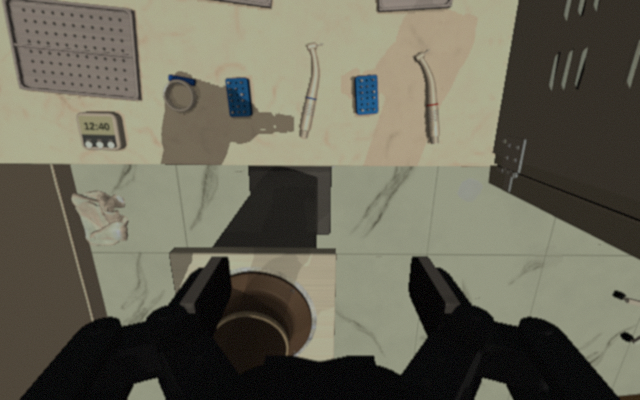

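This wrist view shows the blue-ring handpiece (312,90), bur stands (238,97) and (367,94), the red-ring handpiece (430,96), the coil (181,93), part of the lane tray (75,48) and the timer (100,130). The tool needs to go further forward to see everything.

play_rows:
  commands: "60 30 10 0; 120 60 20 0; 170 80 30 0; 190 90 30 0; 190 90 30 0"

```text
clock: 2.42
eef_pos: [542.3, -40.6, 388.6]
tcp_rot: [-3.14, 0.002, 0.0]
force: [0.3, -0.3, 0.8]
grip_width: 85.1
grasp_force: 0.0
```

play_rows:
  commands: "0 0 0 0"

```text
clock: 2.55
eef_pos: [540.9, -41.5, 389.7]
tcp_rot: [3.141, 0.001, -0.002]
force: [-0.2, 0.1, -0.1]
grip_width: 85.5
grasp_force: 0.0
```

Run:
```python
from h import *
o=arm.observe();print(o['clock'],o['eef_pos'],o['tcp_rot'])
cp=arm.camera_params("wrist");p=snap("wrist","w2");np.save("w2.npy",cp,allow_pickle=True)
cv2.imwrite('pics/w2b.png',cv2.resize(p[:300,:,::-1],None,fx=1.25,fy=1.25,interpolation=cv2.INTER_CUBIC))
for t in ["handpiece_a","test_coil","bur_stand_a","lane_tray","bay_tray","plain_tray","brush"]:
    for r in arm.recognise(t,"wrist")[:3]:
        print(t,round(r["confidence"],2),np.round(r["location"]),np.round(ray("wrist",r["location"],10,cp)))
```

```text
2.55 [540.85352148 -41.49440915 389.72315918] [ 3.14086593e+00  1.32898906e-03 -1.77768965e-03]
handpiece_a 0.83 [461. 202.] [ 434. -304.   10.]
handpiece_a 0.58 [357. 202.] [ 433. -112.   10.]
test_coil 0.95 [248. 193.] [451.  88.  10.]
bur_stand_a 0.94 [297. 202.] [434.   0.  10.]
bur_stand_a 0.87 [402. 197.] [ 443. -194.   10.]
lane_tray 0.97 [156. 165.] [505. 248.  10.]
bay_tray 0.66 [279. 104.] [609.  26.  10.]
plain_tray 0.79 [449. 100.] [ 614. -259.   10.]
brush 0.92 [369.  85.] [ 638. -124.   10.]
```

View pics/w2b.png

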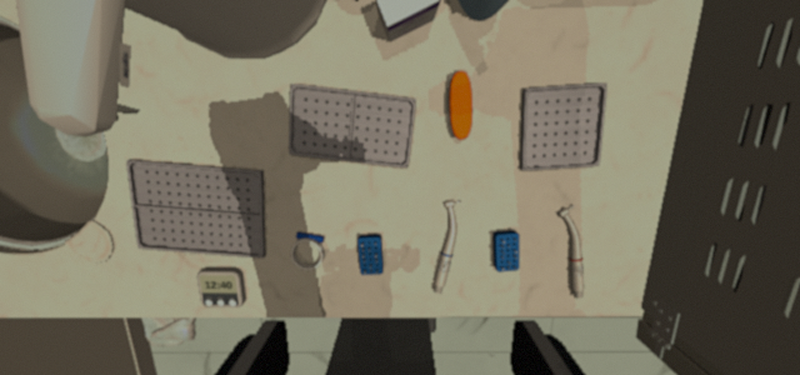

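The closer view (shown at 1.25x) holds every part and tray. Next I'll refine with an enlarged crop and fitted outlines.

```bash
cat > fit.py <<'E'
from h import *
from scipy.optimize import least_squares
cp=np.load("w2.npy",allow_pickle=True).item()
p=cv2.imread("pics/w2.png")
def proj(P): return cv2.projectPoints(np.array(P,float),cp['rvec'],cp['tvec'],cp['intrinsics'],None)[0].reshape(-1,2)
tr={}
for n,c,(w,l) in [("lane",[(129,160),(265,170),(266,257),(137,247)],(128,184)),("bay",[(291,85),(414,96),(408,167),(290,155)],(90,164)),("plain",[(521,87),(605,83),(600,165),(520,170)],(106,106))]:
    W=np.array([ray("wrist",np.array(q)/1.25,11,cp) for q in c])
    # corner order: +x+y, +x-y, -x-y, -x+y
    L=np.array([(1,1),(1,-1),(-1,-1),(-1,1)])*[w/2,l/2]
    def f(v):
        R=np.array([[np.cos(v[2]),-np.sin(v[2])],[np.sin(v[2]),np.cos(v[2])]]); return (L@R.T+v[:2]-W[:,:2]).ravel()
    s=least_squares(f,[*W[:,:2].mean(0),0]);tr[n]=s.x
    print(n,np.round(s.x[:2],1),round(np.degrees(s.x[2]),1),"res",np.round(s.fun,0))
hsv=cv2.cvtColor(p,cv2.COLOR_BGR2HSV)
m=cv2.inRange(hsv,(95,120,40),(125,255,255))
for c in cv2.findContours(m,cv2.RETR_EXTERNAL,cv2.CHAIN_APPROX_NONE)[0]:
    if cv2.contourArea(c)>40:
        b=cv2.boxPoints(cv2.minAreaRect(c)); W=np.array([ray("wrist",q,20,cp)[:2] for q in b])
        (x,y),sz,a=cv2.minAreaRect(W.astype(np.float32)); print("blue",cv2.contourArea(c),round(x,1),round(y,1),np.round(sz),round(a,1), b.mean(0))
E
python3 fit.py
python3 - <<'E'
from h import *
p=cv2.imread("pics/w2.png")
a=cv2.resize(p[150:250,225:491],None,fx=3,fy=3,interpolation=cv2.INTER_CUBIC)
b=cv2.resize(p[60:160,225:491],None,fx=3,fy=3,interpolation=cv2.INTER_CUBIC)
cv2.imwrite("pics/crop1.png",np.vstack([b,a]))
E
```

```text
lane [499.  243.1] -5.1 res [ 2.  1. -1.  2. -1.  1. -0. -4.]
bay [612.4  22.4] -5.3 res [ 1.  2. -1. -2.  1. -1. -0.  1.]
plain [ 611.1 -258.8] 4.1 res [-1. -2.  2.  0.  0.  3. -1. -1.]
blue 460.0 434.8 1.1 [58. 32.] 2.9 [295.9137  203.29187]
blue 476.0 439.0 -197.7 [60. 33.] 4.4 [405. 201.]
blue 42.0 461.4 87.2 [35.  8.] 79.3 [247.48492 189.58559]
```

View pics/crop1.png

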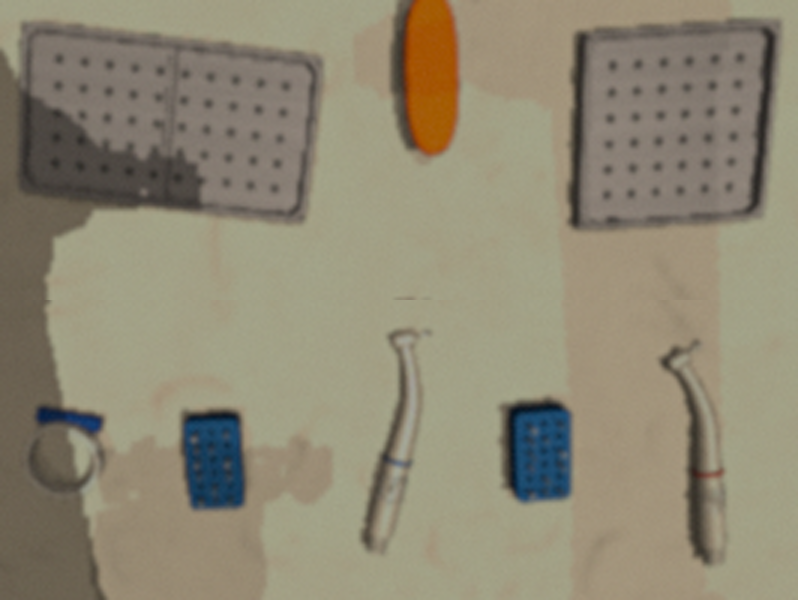

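The refined crop shows two shadow-edged bowed handpieces, with the blue one at about (395,440) and the red at about (700,455). Bur stands sit at (214,460) and (541,452), the coil at (66,455), and the trays are clear. I'll compute the handpiece boxes from the traced outlines.

```bash
cat > hp.py <<'E'
from fit import *
B=[(388,333),(416,330),(412,345),(422,385),(420,420),(411,455),(398,510),(386,552),(365,548),(370,510),(385,460),(398,410),(402,380),(396,350)]
Rr=[(660,360),(690,343),(702,345),(693,362),(712,400),(722,440),(723,475),(723,560),(697,560),(690,510),(690,470),(695,430),(685,385),(672,372)]
for n,q in (("blue",B),("red",Rr)):
    W=np.array([ray("wrist",(225+u/3,150+(v-300)/3),9,cp)[:2] for u,v in q],np.float32)
    (x,y),s,a=cv2.minAreaRect(W); th=a if s[0]>s[1] else a-90
    t=np.radians(th); g=np.array([x,y])-2.5*np.array([-np.sin(t),np.cos(t)])
    print(n,"box",round(x,1),round(y,1),np.round(s),"theta",round(th,1),"grip",np.round(g,1))
for u,v in ((30,408),(103,408),(66,492),(66,455)): print("coil",np.round(ray("wrist",(225+u/3,150+(v-300)/3),18,cp)))
for z in (150,250,350): print("handle",z,np.round(ray("top",(238,122),z)), np.round(ray("wrist",(60,100),z,cp)))
E
python3 hp.py
```

```text
lane [499.  243.1] -5.1 res [ 2.  1. -1.  2. -1.  1. -0. -4.]
bay [612.4  22.4] -5.3 res [ 1.  2. -1. -2.  1. -1. -0.  1.]
plain [ 611.1 -258.8] 4.1 res [-1. -2.  2.  0.  0.  3. -1. -1.]
blue 460.0 434.8 1.1 [58. 32.] 2.9 [295.9137  203.29187]
blue 476.0 439.0 -197.7 [60. 33.] 4.4 [405. 201.]
blue 42.0 461.4 87.2 [35.  8.] 79.3 [247.48492 189.58559]
blue box 440.9 -111.7 [ 25. 145.] theta -4.1 grip [ 440.8 -114.2]
red box 432.8 -300.8 [148.  28.] theta 17.1 grip [ 433.5 -303.2]
coil [468. 110.  18.]
coil [468.  66.  18.]
coil [414.  92.  18.]
coil [438.  90.  18.]
handle 150 [650. 220. 150.] [617. 280. 150.]
handle 250 [619. 199. 250.] [618. 200. 250.]
handle 350 [587. 179. 350.] [620. 120. 350.]
```

play_rows:
  commands: "-20 -15 -60 -1; -45 -35 -120 -2; -70 -55 -180 -3; -95 -70 -240 -5; -101.5 -74 -300 -5"
  gripper: 0.7
  grip_force: 40

```text
clock: 3.58
eef_pos: [441.7, -113.8, 104.0]
tcp_rot: [3.14, -0.002, -0.09]
force: [1.7, -0.4, 0.6]
grip_width: 59.7
grasp_force: 0.0
```

play_rows:
  commands: "0 0 -30 0; 0 0 -50 0; 0 0 -50 0"

```text
clock: 3.95
eef_pos: [441.6, -112.1, 53.9]
tcp_rot: [-3.141, 0.003, -0.087]
force: [-0.7, 0.4, 0.5]
grip_width: 60.0
grasp_force: 0.0
```

Run:
```python
from h import *
o=arm.observe();print(o['clock'],o['eef_pos'],o['tcp_rot'],o['grip_width'],o['force'])
p=snap("wrist","w3")
```

```text
3.95 [ 441.57766143 -112.05699581   53.92674538] [-3.14090421e+00  2.60457543e-03 -8.70607409e-02] 59.96933455730993 [-0.650122    0.39268654  0.48630196]
```

View pics/w3.png

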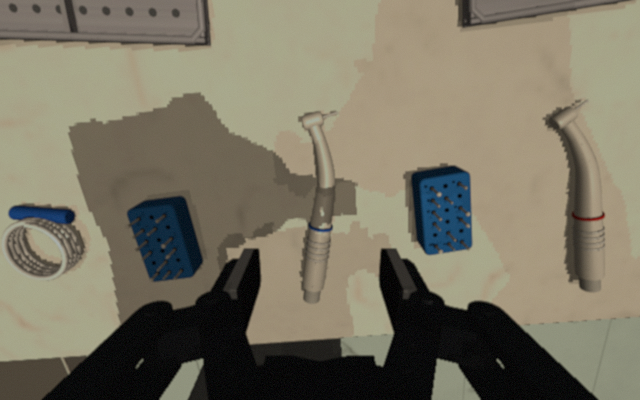

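The handpiece lies between the open fingers: body at about (318,230), finger midline at about (320,270). It is well aligned, so I'll descend and grip.

play_rows:
  commands: "0 -1 -25 0; 0 -1 -40 0; 0 -1 -48 0; 0 -1 -48 0"

```text
clock: 4.5
eef_pos: [442.5, -113.2, 6.9]
tcp_rot: [-3.142, 0.0, -0.087]
force: [-0.8, -0.9, -0.4]
grip_width: 59.6
grasp_force: 0.0
```

play_rows:
  commands: "0 0 0 0; 0 0 0 0; 0 0 0 0; 0 0 0 0; 0 0 0 0"
  gripper: 0

```text
clock: 5.12
eef_pos: [442.6, -113.4, 7.0]
tcp_rot: [3.141, -0.0, -0.087]
force: [-0.6, 0.7, 0.4]
grip_width: 0.1
grasp_force: 0.0
```

play_rows:
  commands: "0 0 10 0; 0 0 30 0; 0 0 60 0; 0 0 90 0; 0 0 90 0"

```text
clock: 5.75
eef_pos: [444.2, -113.6, 99.4]
tcp_rot: [3.14, -0.005, -0.088]
force: [0.5, -0.2, -0.1]
grip_width: 0.0
grasp_force: 0.0
```

Run:
```python
from h import *
o=arm.observe();print(o['clock'],o['eef_pos'],o['tcp_rot'],o['grip_width'],o['force'])
cp=arm.camera_params("wrist");p=snap("wrist","w4");np.save("w4.npy",cp,allow_pickle=True)
```

```text
5.75 [ 444.1867573  -113.64820163   99.41318645] [ 3.14040363 -0.00450064 -0.08757422] 0.01102074077139285 [ 0.47646718 -0.16984672 -0.12079822]
```

View pics/w4.png

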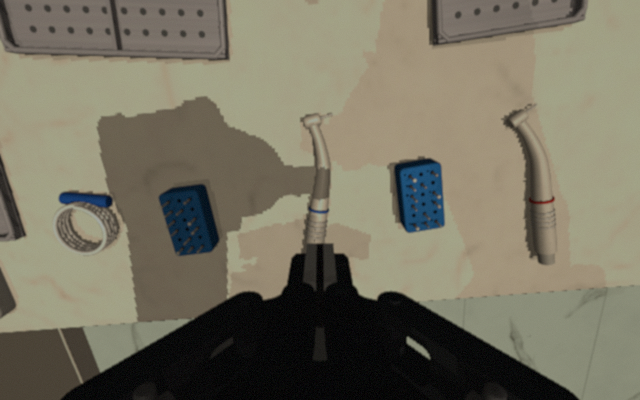

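The handpiece hasn't moved: head (315,118), ring (318,212). The closed fingers at (320,250) appear beyond it or above it, so I'll compare with the camera geometry.

Run:
```python
from h import *
cp=np.load("w4.npy",allow_pickle=True).item()
pr=lambda P:np.round(cv2.projectPoints(np.array(P,float),cp['rvec'],cp['tvec'],cp['intrinsics'],None)[0].reshape(-1,2))
print(pr([[444.2,-113.6,99.4],[444.2,-113.6,5],[444,-113.6,118]]))
for q in ((315,118),(318,212),(430,193),(402,160),(189,218),(86,226),(541,205),(88,198)): print(q,np.round(ray("wrist",q,10,cp)))
print(-cv2.Rodrigues(cp['rvec'])[0].T@cp['tvec'])
cp=arm.camera_params("wrist");print(-cv2.Rodrigues(cp['rvec'])[0].T@cp['tvec'])
for t in ["handpiece_a","bur_stand_a"]:
    for r in arm.recognise(t,"wrist")[:3]: print(t,r,ray("wrist",r["location"],10))
```

```text
[[319. 242.]
 [319. 194.]
 [319. 258.]]
(315, 118) [ 509. -116.   10.]
(318, 212) [ 430. -112.   10.]
(430, 193) [ 439. -208.   10.]
(402, 160) [ 469. -185.   10.]
(189, 218) [434.   2.  10.]
(86, 226) [434.  94.  10.]
(541, 205) [ 419. -304.   10.]
(88, 198) [459.  84.  10.]
[ 524.34452885 -120.96093976  263.27473727]
[ 523.73336555 -121.04326856  261.8281746 ]
handpiece_a {'location': [318.4, 186.0], 'confidence': 0.68} [ 451.63654998 -113.88330831   10.        ]
handpiece_a {'location': [540.8, 194.3], 'confidence': 0.64} [ 427.99496994 -301.16361639   10.        ]
bur_stand_a {'location': [419.6, 194.6], 'confidence': 0.89} [ 436.34050444 -198.39944245   10.        ]
bur_stand_a {'location': [188.0, 216.5], 'confidence': 0.77} [433.66927262   1.28299469  10.        ]
```

Run:
```python
from h import *
c2=np.load("w2.npy",allow_pickle=True).item();c4=np.load("w4.npy",allow_pickle=True).item()
C3=np.array([441.6,-112.1,53.9])-[444.2,-113.6,99.4]
R=cv2.Rodrigues(c4['rvec'])[0];c3=dict(c4);c3['tvec']=np.ravel(c4['tvec'])-R@C3
f=lambda u,v:(225+u/3,150+(v-300)/3)
print("w2 head,ring,tail",*[np.round(ray("wrist",f(*q),9,c2)[:2]) for q in ((403,338),(398,462),(376,550))])
print("w3",*[np.round(ray("wrist",q,9,c3)[:2]) for q in ((313,120),(320,229),(312,298))])
print("w4",*[np.round(ray("wrist",q,9,c4)[:2]) for q in ((314,121),(318,211))])
print("bur a w3",*[np.round(ray("wrist",q,20,c3)[:2]) for q in ((441,210),(162,240))],"w4",*[np.round(ray("wrist",q,20,c4)[:2]) for q in ((419,195),(188,218))])
p=snap("scene","s1")
cv2.imwrite("pics/s1c.png",cv2.resize(p[140:260,260:460,::-1],None,fx=4,fy=4,interpolation=cv2.INTER_CUBIC))
```

```text
w2 head,ring,tail [ 508. -113.] [ 430. -113.] [ 370. -101.]
w3 [ 508. -114.] [ 430. -112.] [ 372. -101.]
w4 [ 507. -115.] [ 430. -112.]
bur a w3 [ 442. -196.] [436.  -1.] w4 [ 441. -196.] [437.  -2.]
```

View pics/s1c.png

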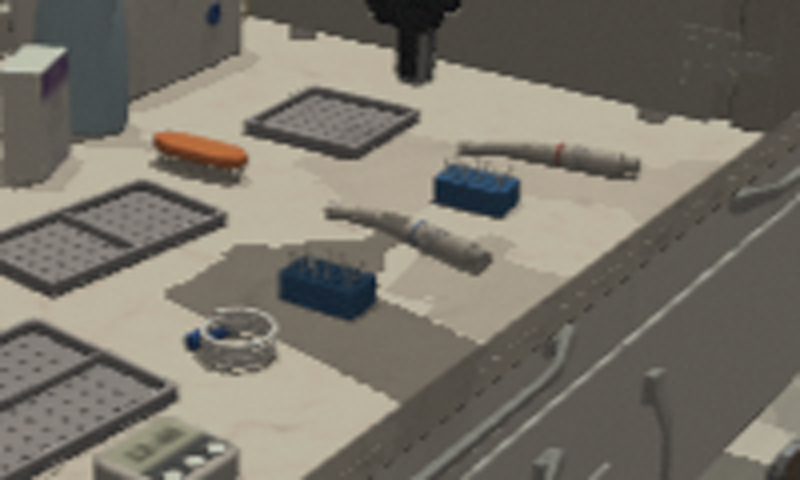

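Nothing was disturbed. I'll retry lower, watching the closing row by row.

play_rows:
  commands: "-1 0 -30 0; -2 0 -60 0; -3 0 -85 0; -3 0 -97 0; -3 0 -97 0"
  gripper: 0.7

```text
clock: 6.58
eef_pos: [438.9, -112.9, -0.9]
tcp_rot: [-3.141, 0.002, -0.087]
force: [-0.5, 0.5, 0.8]
grip_width: 59.9
grasp_force: 0.0
```

play_rows:
  commands: "0 0 0 0; 0 0 0 0"
  gripper: 0.35

```text
clock: 6.82
eef_pos: [440.2, -113.5, 0.7]
tcp_rot: [3.141, -0.001, -0.088]
force: [-0.1, -0.7, 0.4]
grip_width: 30.0
grasp_force: 0.0
```

play_rows:
  commands: "0 0 0 0"
  gripper: 0.1

```text
clock: 6.95
eef_pos: [440.0, -113.6, 0.5]
tcp_rot: [3.141, -0.001, -0.088]
force: [0.7, 0.1, 1.5]
grip_width: 12.6
grasp_force: 0.0
```

play_rows:
  commands: "0 0 0 0"

```text
clock: 7.08
eef_pos: [439.7, -113.4, 0.2]
tcp_rot: [3.141, -0.001, -0.087]
force: [-0.9, 0.5, 0.2]
grip_width: 8.3
grasp_force: 0.0
```

play_rows:
  commands: "0 0 0 0"

```text
clock: 7.2
eef_pos: [439.6, -113.3, 0.0]
tcp_rot: [3.142, -0.0, -0.087]
force: [-0.6, -0.2, -0.2]
grip_width: 8.4
grasp_force: 0.0
```

Run:
```python
from h import *
p=snap("wrist","w5");q=snap("scene","s2")
a=cv2.resize(p[100:320,200:440,::-1],(436,400),interpolation=cv2.INTER_CUBIC)
b=cv2.resize(q[150:250,320:410,::-1],(360,400),interpolation=cv2.INTER_CUBIC)
cv2.imwrite("pics/c5.png",np.hstack([a,b]))
```

```text
(no output)
```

View pics/c5.png

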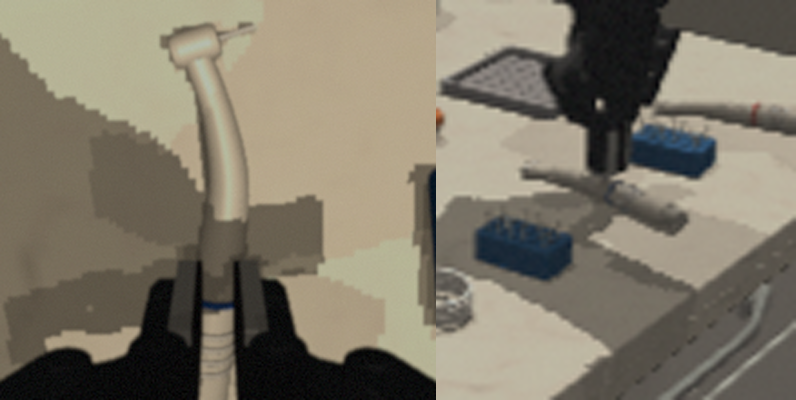

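The wrist crop shows the fingers straddling the body by the blue ring, at (220,300). The scene crop shows the fingertips at (607,172), just above the handpiece, so the true finger height needs checking.

Run:
```python
from h import *
cp=arm.camera_params("scene")
pr=lambda P:np.round(cv2.projectPoints(np.array(P,float),cp['rvec'],cp['tvec'],cp['intrinsics'],None)[0].reshape(-1,2),1)
print(pr([[440,-113,z] for z in (0,10,20,30)]))
print("x+-11,y+-10 at z=0",pr([[451,-113,0],[429,-113,0],[440,-99,0],[440,-127,0]]))
print("hp centre z9",pr([[440,-113,9],[508,-114,9],[370,-101,9]]))
o=arm.observe();print(o['joint_positions'],o['eef_pos'],o['force'],o['grip_width'])
```

```text
[[362.2 199.3]
 [362.3 196.1]
 [362.5 192.9]
 [362.6 189.7]]
x+-11,y+-10 at z=0 [[358.9 198.3]
 [365.5 200.3]
 [359.5 201. ]
 [364.8 197.7]]
hp centre z9 [[362.3 196.4]
 [342.8 190.4]
 [381.7 204.4]]
[ 0.53621542  0.49105541 -0.47839488  2.15922274  0.40882012  0.57774823
 -1.8989741 ] [ 4.39564973e+02 -1.13328205e+02 -5.28932836e-02] [-0.10570723  0.36424526 -0.12720669] 9.133567572772677
```

The scene camera puts the visible fingertips near z≈20 while the reported TCP z is 0, so the tips are about 20 mm higher than reported. I'll open and go down in small guarded steps.

play_rows:
  commands: "0 0 0 0; 0 0 0 0; 0 0 -4 0; 0 0 -4 0"
  gripper: 0.5

```text
clock: 7.8
eef_pos: [439.3, -113.3, -4.5]
tcp_rot: [-3.141, 0.001, -0.087]
force: [0.4, -0.2, -0.2]
grip_width: 42.9
grasp_force: 0.0
```

play_rows:
  commands: "0 0 -2 0; 0 0 -4 0; 0 0 -4 0"

```text
clock: 8.18
eef_pos: [439.4, -113.3, -8.3]
tcp_rot: [-3.142, 0.0, -0.087]
force: [0.8, 0.3, -0.3]
grip_width: 42.6
grasp_force: 0.0
```

Run:
```python
from h import *
q=snap("scene","s3");o=arm.observe();print(o['force'],o['eef_pos'],o['grip_width'],o['effort'])
cv2.imwrite("pics/c6.png",cv2.resize(q[150:250,310:430,::-1],None,fx=6,fy=6,interpolation=cv2.INTER_CUBIC))
```

```text
[-0.18808325 -0.32735328  0.70478059] [ 439.48195812 -113.27867344   -8.18088664] 42.90517972616805 [-1.30845883e-02 -4.96263027e+01 -5.02728984e+00 -1.59745842e+01
  2.04097509e-02 -1.00456097e-02 -1.12425289e-02]
```

View pics/c6.png

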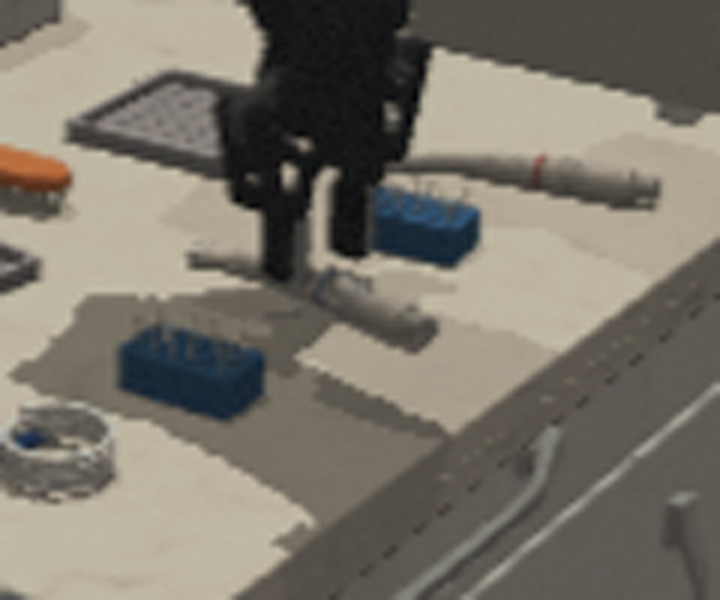

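The reported height is indeed about 20 mm low: at a reading of −8 mm the tips still hover. I'll go to about −16 and close.

play_rows:
  commands: "0 0 -4 0; 0 0 -8 0; 0 0 -8 0; 0 0 -8 0"

```text
clock: 8.72
eef_pos: [439.5, -113.2, -16.2]
tcp_rot: [-3.142, 0.0, -0.087]
force: [0.2, 0.6, -0.1]
grip_width: 42.7
grasp_force: 0.0
```

play_rows:
  commands: "0 0 0 0; 0 0 0 0; 0 0 0 0; 0 0 0 0; 0 0 0 0"
  gripper: 0

```text
clock: 9.35
eef_pos: [439.7, -113.2, -15.9]
tcp_rot: [3.142, -0.0, -0.087]
force: [-0.2, 1.5, 5.2]
grip_width: 18.1
grasp_force: 38.9
```

Gripped at 18 mm width. Lifting and carrying to the far lane, turning by +90°.

play_rows:
  commands: "0 0 20 0; 0 10 60 5; 0 40 90 15; 0 90 95 25; 0 140 95 35"

```text
clock: 9.98
eef_pos: [440.0, 27.4, 79.6]
tcp_rot: [3.14, -0.001, 0.528]
force: [1.5, 0.2, -1.1]
grip_width: 17.9
grasp_force: 39.0
```

play_rows:
  commands: "0 50 0 10; 0 100 0 20; 10 150 0 30; 25 190 0 40; 40 218 0 50"

```text
clock: 10.6
eef_pos: [479.6, 246.6, 78.7]
tcp_rot: [-3.141, -0.0, 1.403]
force: [-0.0, 0.3, -1.3]
grip_width: 18.1
grasp_force: 39.0
```

play_rows:
  commands: "15 0 0 5; 35 0 0 5; 48 0 0 5; 48 0 0 5"

```text
clock: 11.1
eef_pos: [528.0, 244.3, 78.5]
tcp_rot: [-3.141, 0.0, 1.482]
force: [-0.1, 0.0, -1.0]
grip_width: 18.2
grasp_force: 39.0
```

Run:
```python
from h import *
o=arm.observe();print(o['clock'],o['eef_pos'],o['tcp_rot'],o['grip_width'],o['joint_positions'])
cp=arm.camera_params("wrist");p=snap("wrist","w7");q=snap("scene","s7");np.save("w7.npy",cp,allow_pickle=True)
a=cv2.resize(p[:,:,::-1],(480,300),interpolation=cv2.INTER_AREA)
b=cv2.resize(q[100:300,160:373,::-1],(320,300),interpolation=cv2.INTER_CUBIC)
cv2.imwrite("pics/c7.png",np.hstack([a,b]))
```

```text
11.1 [528.01807901 244.28161279  78.52010903] [-3.14124265e+00  5.05891603e-05  1.48206764e+00] 18.166503143945047 [ 0.12987411  0.66934136 -0.91976369  1.78987114  0.62487038  1.00357342
 -1.12862171]
```

View pics/c7.png

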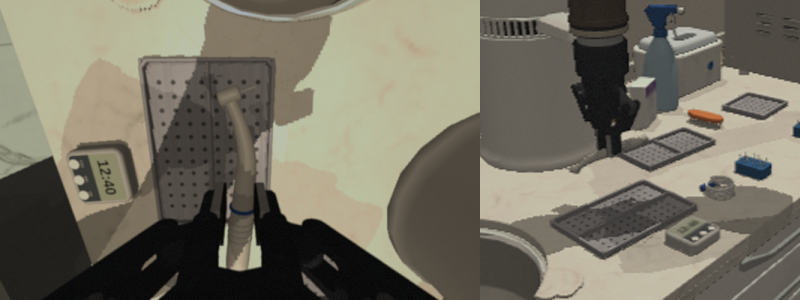

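The blue-ring handpiece hangs roughly parallel to the tray, with the head at (228,97) in the left half. I'll compute head offset from lane centreline, and recheck the tray from this closer view.

Run:
```python
from h import *
cp=np.load("w7.npy",allow_pickle=True).item()
r=lambda u,v,z:np.round(ray("wrist",(u*4/3,v*4/3),z,cp)[:2],1)
print("head",r(229,96,105),"ring",r(241,211,105),"bow",r(246,150,105))
print("corners +y near, +y far",r(140,58,11),r(274,58,11),"-x edge",r(157,219,11),"div",r(209,60,11),r(214,185,11))
```

```text
head [528.8 311. ] ring [529.2 234. ] bow [536.  277.3]
corners +y near, +y far [445.1 343.9] [568.9 333. ] -x edge [426.2 170.3] div [508.6 336.6] [497.5 208.1]
```

play_rows:
  commands: "1 1 -25 0; 2 2 -50 0; 2 2 -70 0; 2 2 -80 0; 2 2 -80 0"

```text
clock: 11.82
eef_pos: [529.0, 246.7, -1.8]
tcp_rot: [-3.14, 0.0, 1.484]
force: [-0.5, 0.4, -0.6]
grip_width: 17.9
grasp_force: 39.0
```

play_rows:
  commands: "0 0 -5 0; 0 0 -9 0; 0 0 -10.5 0; 0 0 -10.5 0"

```text
clock: 12.32
eef_pos: [529.6, 246.6, -11.5]
tcp_rot: [3.141, 0.0, 1.483]
force: [-0.2, -0.2, -0.4]
grip_width: 18.1
grasp_force: 39.0
```

play_rows:
  commands: "0 0 -1 0; 0 0 -1.5 0; 0 0 -1.5 0"

```text
clock: 12.7
eef_pos: [529.7, 246.7, -12.8]
tcp_rot: [3.141, -0.0, 1.483]
force: [-1.6, -0.9, 4.2]
grip_width: 18.0
grasp_force: 39.6
```

play_rows:
  commands: "0 0 0 0; 0 0 0 0; 0 0 0 0; 0 0 1 0"
  gripper: 0.45

```text
clock: 13.2
eef_pos: [529.5, 246.7, -12.2]
tcp_rot: [-3.141, 0.0, 1.483]
force: [-0.1, 0.4, 0.1]
grip_width: 38.3
grasp_force: 0.0
```

play_rows:
  commands: "0 0 20 0; 0 0 60 0; -10 0 90 0; -30 -20 95 0; -60 -60 95 -8"

```text
clock: 13.82
eef_pos: [469.8, 188.2, 84.9]
tcp_rot: [3.139, -0.003, 1.343]
force: [0.9, 0.4, 1.4]
grip_width: 38.5
grasp_force: 0.0
```

play_rows:
  commands: "0 -60 0 -10; -5 -120 0 -20; -10 -180 0 -30; -15 -240 0 -40; -20 -300 0 -50"

```text
clock: 14.45
eef_pos: [449.8, -115.1, 84.5]
tcp_rot: [3.14, -0.002, 0.466]
force: [0.5, 0.1, 0.9]
grip_width: 38.6
grasp_force: 0.0
```

The blue-ring handpiece touched the floor (4 N) and was released. On to the red-ring handpiece.

play_rows:
  commands: "-5 -60 0 -5; -10 -120 0 -12; -15 -170 0 -17; -17 -187 -20 -17; -17 -187 -30 -17"
  gripper: 0.6

```text
clock: 15.08
eef_pos: [432.1, -301.4, 53.1]
tcp_rot: [3.141, -0.0, 0.172]
force: [-1.0, 1.1, -0.0]
grip_width: 50.9
grasp_force: 0.0
```

Run:
```python
from h import *
o=arm.observe();print(o['clock'],o['eef_pos'],o['tcp_rot'],o['grip_width'])
cp=arm.camera_params("wrist");p=snap("wrist","w8");np.save("w8.npy",cp,allow_pickle=True)
g=o['eef_pos']
pr=lambda P:cv2.projectPoints(np.array(P,float),cp['rvec'],cp['tvec'],cp['intrinsics'],None)[0].reshape(-1,2)
u=pr([[g[0],g[1],9]])[0];print(u)
# red ring
hsv=cv2.cvtColor(p,cv2.COLOR_RGB2HSV);m=cv2.inRange(hsv,(0,120,50),(6,255,255))|cv2.inRange(hsv,(172,120,50),(180,255,255))
ys,xs=np.nonzero(m);print("ring",len(xs),np.median(xs),np.median(ys),ray("wrist",(np.median(xs),np.median(ys)),12,cp))
q=p[:,:,::-1].copy();cv2.circle(q,tuple(int(i) for i in u),3,(0,255,0),-1);cv2.imwrite("pics/w8m.png",q)
```

```text
15.075 [ 432.13605259 -301.38454553   53.08621076] [ 3.14140627e+00 -2.10902288e-04  1.72025749e-01] 50.85587596211906
[318.52509003 214.63663099]
ring 61 322.0 228.0 [ 423.59330843 -305.408691     12.        ]
```

View pics/w8m.png

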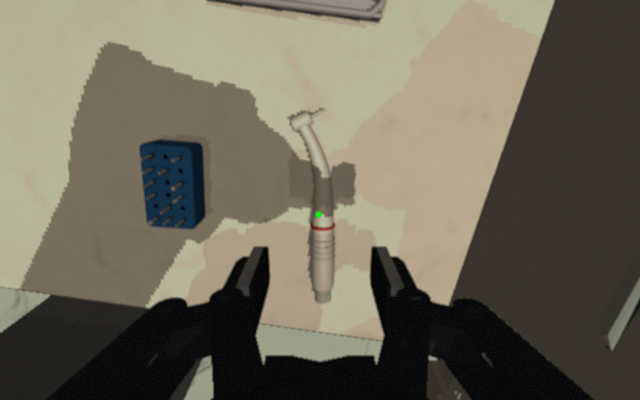

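The red-ring handpiece is between the fingers: ring (322,228), head (302,120). It leans about 6° more than the tool, so I'll add +6° and descend.

play_rows:
  commands: "1 -1 -15 3; 1 -1 -35 6; 1 -1 -55 6; 1 -1 -69 6; 1 -1 -69 6"

```text
clock: 15.75
eef_pos: [432.9, -300.3, -17.4]
tcp_rot: [-3.14, 0.001, 0.281]
force: [0.5, 0.5, 0.4]
grip_width: 51.6
grasp_force: 0.0
```

play_rows:
  commands: "0 0 0 0; 0 0 0 0; 0 0 0 0; 0 0 0 0; 0 0 0 0"
  gripper: 0

```text
clock: 16.38
eef_pos: [434.1, -301.5, -15.3]
tcp_rot: [3.141, -0.001, 0.279]
force: [-1.0, 1.9, 6.1]
grip_width: 18.0
grasp_force: 38.9
```

play_rows:
  commands: "0 5 20 0; 0 30 60 0; 0 80 90 5; 0 140 95 10; 0 200 95 20"

```text
clock: 17.0
eef_pos: [434.0, -99.9, 80.8]
tcp_rot: [3.138, -0.001, 0.632]
force: [1.9, 0.8, -0.3]
grip_width: 18.0
grasp_force: 38.8
```

play_rows:
  commands: "0 60 0 10; 0 120 0 20; 5 180 0 30; 10 240 0 40; 20 300 0 49"

```text
clock: 17.62
eef_pos: [453.5, 200.2, 80.1]
tcp_rot: [3.14, 0.001, 1.489]
force: [0.9, -0.7, -0.6]
grip_width: 17.8
grasp_force: 38.8
```

play_rows:
  commands: "5 30 0 0; 15 50 0 0; 15 50 0 0; 15 50 0 0"

```text
clock: 18.12
eef_pos: [468.2, 247.7, 79.2]
tcp_rot: [3.141, 0.001, 1.483]
force: [-0.8, 0.4, -0.3]
grip_width: 18.1
grasp_force: 38.9
```

Run:
```python
from h import *
o=arm.observe();print(o['clock'],o['eef_pos'],o['tcp_rot'],o['grip_width'])
cp=arm.camera_params("wrist");p=snap("wrist","w9");np.save("w9.npy",cp,allow_pickle=True)
cv2.imwrite("pics/w9c.png",cv2.resize(p[:330,100:500,::-1],(720,594),interpolation=cv2.INTER_CUBIC))
```

```text
18.125 [468.20031667 247.70577371  79.22835017] [3.14144607e+00 1.14052325e-03 1.48335532e+00] 18.070428309884637
```

View pics/w9c.png

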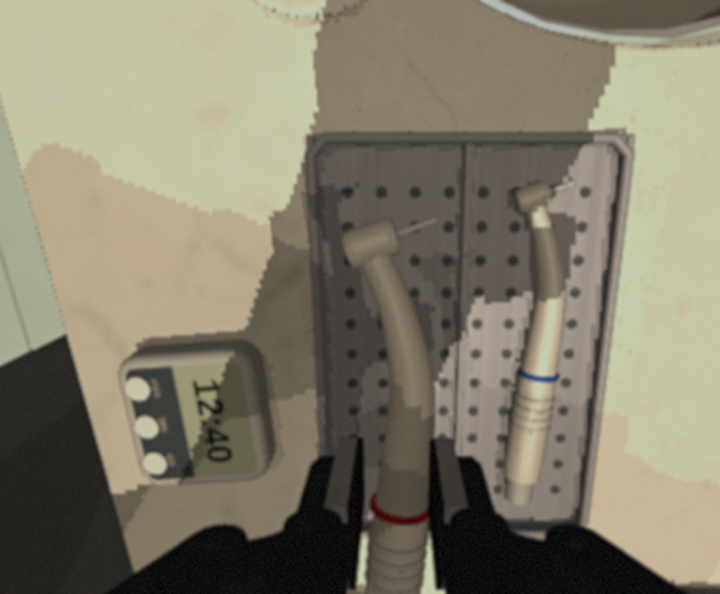

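The blue-ring handpiece is well inside the far lane: head (535,195), tail (520,495). The red one, still held, has its head at (372,243) and ring at (400,510), tilted slightly. I'll compute how much.

Run:
```python
from h import *
cp=np.load("w9.npy",allow_pickle=True).item()
r=lambda u,v,z:np.round(ray("wrist",(100+u/1.8,v/1.8),z,cp)[:2],1)
print("red head",r(370,243,107),"ring",r(400,510,107),"bow",r(415,390,107))
print("blue head",r(533,197,12),"ring",r(539,378,12),"tail",r(519,498,12))
print("corners",r(308,137,11),r(632,135,11),"div",r(463,140,11),r(460,400,11))
```

```text
red head [468.8 311.6] ring [469.7 237. ] bow [476.7 272.9]
blue head [530. 313.] ring [531.9 235.7] tail [522.1 175.6]
corners [443.7 342.9] [568.6 332.8] div [503.4 336.6] [496.8 227.8]
```

The red one sits in the same relative pose as the placed blue one. Descending.

play_rows:
  commands: "0 0 -30 0; 0 0 -60 0; 0 0 -80 0; 0 0 -87 0; 0 0 -87 0"

```text
clock: 18.8
eef_pos: [468.6, 248.7, -7.9]
tcp_rot: [-3.141, -0.0, 1.483]
force: [0.0, -0.4, -0.0]
grip_width: 18.0
grasp_force: 38.9
```

play_rows:
  commands: "0 0 -3 0; 0 0 -5 0; 0 0 -5 0; 0 0 -5 0"

```text
clock: 19.3
eef_pos: [469.0, 248.9, -12.3]
tcp_rot: [3.14, -0.0, 1.483]
force: [-0.9, -1.1, 6.3]
grip_width: 18.2
grasp_force: 39.6
```

play_rows:
  commands: "0 0 0 0; 0 0 0 0; 0 0 0 0; 0 0 1 0"
  gripper: 0.45

```text
clock: 19.8
eef_pos: [468.5, 248.7, -12.2]
tcp_rot: [-3.141, 0.0, 1.484]
force: [0.2, 0.3, -0.4]
grip_width: 38.4
grasp_force: 0.0
```

play_rows:
  commands: "0 0 20 0; 0 0 60 0; 0 -10 90 0; -5 -40 95 -8; -10 -80 95 -16"

```text
clock: 20.42
eef_pos: [458.9, 169.2, 84.9]
tcp_rot: [3.14, -0.002, 1.202]
force: [0.1, -0.2, 0.1]
grip_width: 38.2
grasp_force: 0.0
```

Both handpieces are down. Next is the left bur stand.

play_rows:
  commands: "-5 -40 0 -10; -10 -80 0 -20; -15 -120 0 -30; -20 -150 0 -40; -23 -169 0 -50"
  gripper: 0.7
  grip_force: 60

```text
clock: 21.05
eef_pos: [435.5, -1.7, 84.1]
tcp_rot: [3.141, -0.001, 0.325]
force: [0.1, 0.9, 0.2]
grip_width: 59.5
grasp_force: 0.0
```

play_rows:
  commands: "0 0 -10 -10; 0 0 -20 -16; 0 0 -30 -16; 0 0 -30 -16"

```text
clock: 21.55
eef_pos: [435.3, 0.0, 52.9]
tcp_rot: [-3.141, 0.001, 0.055]
force: [0.1, -0.1, 0.6]
grip_width: 59.7
grasp_force: 0.0
```

```bash
cat > bur.py <<'E'
from h import *
o=arm.observe();print(o['clock'],o['eef_pos'],o['tcp_rot'],o['grip_width'])
cp=arm.camera_params("wrist");p=snap("wrist","wb")
hsv=cv2.cvtColor(p,cv2.COLOR_RGB2HSV);m=cv2.inRange(hsv,(95,120,30),(125,255,255))
for c in cv2.findContours(m,cv2.RETR_EXTERNAL,cv2.CHAIN_APPROX_NONE)[0]:
    if cv2.contourArea(c)>300:
        h=cv2.convexHull(c).reshape(-1,2)
        for z in (0,20):
            W=np.array([ray("wrist",q,z,cp)[:2] for q in h],np.float32); b=cv2.minAreaRect(W)
            print(z,np.round(b[0],1),np.round(b[1]),round(b[2],1),"xr",W[:,0].min().round(),W[:,0].max().round(),"yr",W[:,1].min().round(),W[:,1].max().round())
E
python3 bur.py
```

```text
21.55 [4.35253935e+02 4.26542932e-05 5.28648304e+01] [-3.14141675e+00  6.23582409e-04  5.54053042e-02] 59.676343884689686
0 [ 432.5 -210. ] [67. 53.] 4.8 xr 399.0 466.0 yr -239.0 -181.0
20 [ 440.3 -190.2] [61. 48.] 4.8 xr 410.0 471.0 yr -216.0 -164.0
0 [426.8   0.9] [67. 36.] 3.0 xr 394.0 461.0 yr -18.0 20.0
20 [435.1   1.1] [60. 32.] 3.0 xr 405.0 466.0 yr -16.0 18.0
0 [456.2  92.8] [43. 10.] 79.9 xr 448.0 464.0 yr 72.0 114.0
20 [461.7  84.6] [39.  9.] 79.9 xr 455.0 469.0 yr 65.0 104.0
```

The stand is centred at (435,1) at 3°. Descending and gripping.

play_rows:
  commands: "0 1 -20 0; 0 1 -45 0; 0 1 -66 0; 0 1 -66 0; 0 1 -66 0"

```text
clock: 22.22
eef_pos: [436.1, 0.9, -12.4]
tcp_rot: [-3.141, -0.001, 0.053]
force: [-0.1, -0.4, -0.2]
grip_width: 60.1
grasp_force: 0.0
```

play_rows:
  commands: "0 0 0 0; 0 0 0 0; 0 0 0 0; 0 0 0 0; 0 0 0 0"
  gripper: 0

```text
clock: 22.85
eef_pos: [436.2, 0.6, -12.0]
tcp_rot: [3.141, -0.002, 0.052]
force: [-1.5, -0.3, 9.5]
grip_width: 32.3
grasp_force: 59.2
```

play_rows:
  commands: "0 0 10 0; 0 0 40 0; 0 0 70 0; 0 0 70 0"

```text
clock: 23.35
eef_pos: [437.1, 0.6, 59.2]
tcp_rot: [3.141, -0.004, 0.052]
force: [-0.1, -0.2, -1.9]
grip_width: 32.6
grasp_force: 60.4
```

play_rows:
  commands: "50 20 0 -4; 105 40 0 -8.3; 150 55 0 -8.3; 180 62 0 -8.3; 180 62 0 -8.3"

```text
clock: 23.98
eef_pos: [616.6, 63.6, 55.7]
tcp_rot: [-3.141, 0.001, -0.092]
force: [-0.7, 0.7, -0.9]
grip_width: 32.2
grasp_force: 60.3
```

play_rows:
  commands: "0 0 -25 0; 0 0 -50 0; 0 0 -62 0; 0 0 -62 0"

```text
clock: 24.48
eef_pos: [614.3, 62.3, -5.9]
tcp_rot: [3.141, 0.002, -0.092]
force: [-0.6, -0.4, -0.6]
grip_width: 32.1
grasp_force: 60.4
```

Run:
```python
from h import *
o=arm.observe();print(o['clock'],o['eef_pos'],o['tcp_rot'],o['grip_width'],o['force'])
cp=arm.camera_params("wrist");p=snap("wrist","w10");np.save("w10.npy",cp,allow_pickle=True)
c=arm.camera_params("top");q=snap("top","t10");s=snap("scene","s10")
a=cv2.resize(p[:,:,::-1],(480,300),interpolation=cv2.INTER_AREA)
b=cv2.resize(s[140:260,200:328,::-1],(320,300),interpolation=cv2.INTER_CUBIC)
cv2.imwrite("pics/c10.png",np.hstack([a,b]))
```

```text
24.475 [614.33657038  62.34720038  -5.90211819] [ 3.14099682e+00  2.13072836e-03 -9.24958648e-02] 32.07721132705614 [-0.56483761 -0.4015942  -0.64817809]
```

View pics/c10.png

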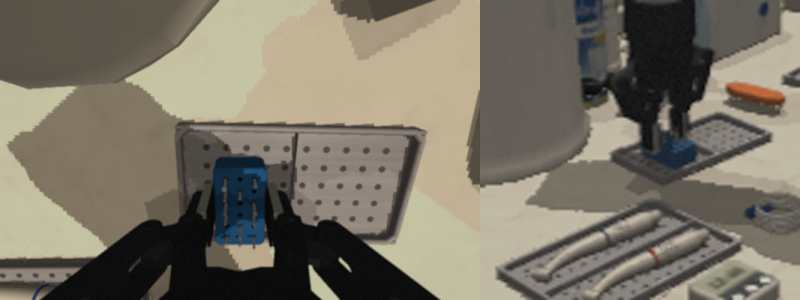

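The stand hangs over the left bay, with the block at (240,200) between the wall (180) and divider (295). The scene half shows both handpieces flat in their lanes. My picture budget is now used up, so the rest is numeric.

Run:
```python
from h import *
cp=np.load("w10.npy",allow_pickle=True).item()
r=lambda u,v,z:np.round(ray("wrist",(u*4/3,v*4/3),z,cp)[:2],1)
print("back corners",r(178,125,11),r(425,131,11),"front right",r(392,243,11),"div",r(295,134,11))
print("block top z~28",r(218,158,28),r(266,158,28),r(266,243,28),r(214,240,28))
```

```text
back corners [666.5  96.8] [647.9 -61.7] front right [560.3 -50.5] div [653.6  22.1]
block top z~28 [647.9  71.7] [645.3  43.3] [583.8  46.7] [589.5  81.5]
```

play_rows:
  commands: "1 0 -2 0; 1 0 -3.5 0; 1 0 -4 0; 1 0 -4 0"

```text
clock: 25.12
eef_pos: [616.6, 62.6, -8.8]
tcp_rot: [3.141, -0.0, -0.093]
force: [-1.0, -1.0, 2.7]
grip_width: 32.3
grasp_force: 60.7
```

play_rows:
  commands: "0 0 0 0; 0 0 0 0; 0 0 0 0; 0 0 1 0"
  gripper: 0.55

```text
clock: 25.62
eef_pos: [616.5, 62.7, -8.1]
tcp_rot: [3.142, 0.0, -0.093]
force: [-0.0, -0.4, 1.1]
grip_width: 46.8
grasp_force: 0.0
```

play_rows:
  commands: "0 0 20 0; 0 0 60 0; -20 -20 85 0; -60 -70 85 4; -100 -120 85 8"

```text
clock: 26.25
eef_pos: [518.2, -55.9, 78.6]
tcp_rot: [3.141, -0.002, 0.051]
force: [0.4, -1.2, 0.3]
grip_width: 47.1
grasp_force: 0.0
```

play_rows:
  commands: "-40 -50 0 0; -65 -100 0 0; -74 -138 0 1.5; -74 -138 -15 1.5; -74 -138 -30 1.5"
  gripper: 0.7

```text
clock: 26.88
eef_pos: [445.1, -192.6, 47.1]
tcp_rot: [3.141, -0.001, 0.073]
force: [0.7, 1.2, 0.3]
grip_width: 59.5
grasp_force: 0.0
```

```bash
python3 bur.py
```

```text
26.875 [ 445.09985655 -192.63880385   47.09386954] [ 3.14103030e+00 -1.44743236e-03  7.29290611e-02] 59.52331207098943
0 [ 432.2 -199.7] [67. 36.] 5.9 xr 398.0 466.0 yr -220.0 -180.0
20 [ 441.1 -198.5] [60. 32.] 5.9 xr 410.0 472.0 yr -217.0 -181.0
```

play_rows:
  commands: "-2 -3 -15 1.5; -4 -5 -40 1.5; -4 -5 -61 1.5; -4 -5 -61 1.5; -4 -5 -61 1.5"

```text
clock: 27.55
eef_pos: [441.0, -197.3, -13.8]
tcp_rot: [-3.141, -0.0, 0.101]
force: [-0.0, 0.3, -0.8]
grip_width: 59.2
grasp_force: 0.0
```

play_rows:
  commands: "0 0 0 0; 0 0 0 0; 0 0 0 0; 0 0 0 0; 0 0 0 0"
  gripper: 0

```text
clock: 28.18
eef_pos: [441.1, -198.1, -13.1]
tcp_rot: [3.141, -0.001, 0.099]
force: [-0.8, 0.5, 5.6]
grip_width: 32.1
grasp_force: 59.8
```

play_rows:
  commands: "0 0 10 0; 0 0 40 0; 0 0 70 0; 0 0 70 0"

```text
clock: 28.68
eef_pos: [442.0, -198.7, 58.4]
tcp_rot: [3.139, -0.004, 0.099]
force: [-0.2, 0.2, -1.0]
grip_width: 32.5
grasp_force: 59.9
```

play_rows:
  commands: "20 55 0 -4; 50 110 0 -8; 95 150 0 -11; 140 175 0 -11; 168 180 0 -11"

```text
clock: 29.3
eef_pos: [609.9, -14.6, 55.4]
tcp_rot: [-3.14, 0.0, -0.089]
force: [0.8, -0.7, -1.4]
grip_width: 32.5
grasp_force: 59.9
```

play_rows:
  commands: "0 0 0 0; 0 0 -25 0; 0 0 -50 0; 0 0 -62 0; 0 0 -62 0"

```text
clock: 29.92
eef_pos: [607.3, -18.3, -6.9]
tcp_rot: [3.141, 0.002, -0.093]
force: [-0.3, 0.5, -0.2]
grip_width: 32.4
grasp_force: 59.9
```

play_rows:
  commands: "0 0 -3 0; 0 0 -4.5 0; 0 0 -5.5 0; 0 0 -5.5 0"

```text
clock: 30.42
eef_pos: [608.9, -18.0, -10.0]
tcp_rot: [3.141, -0.001, -0.093]
force: [-2.9, -0.7, 8.0]
grip_width: 32.7
grasp_force: 61.1
```

play_rows:
  commands: "0 0 0 0; 0 0 0 0; 0 0 0 0; 0 0 1 0"
  gripper: 0.55

```text
clock: 30.92
eef_pos: [608.4, -17.9, -10.7]
tcp_rot: [3.142, 0.0, -0.093]
force: [0.1, 0.3, 0.7]
grip_width: 46.9
grasp_force: 0.0
```

play_rows:
  commands: "0 0 20 0; 0 0 60 0; -20 20 85 0; -70 60 85 -4; -120 90 85 -4.7"

```text
clock: 31.55
eef_pos: [488.0, 73.8, 76.2]
tcp_rot: [-3.14, -0.003, -0.175]
force: [0.7, 1.2, -0.3]
grip_width: 47.2
grasp_force: 0.0
```

play_rows:
  commands: "-30 10 0 0; -51 19 -10 0; -51 19 -20 0; -51 19 -20 0"
  gripper: 1

```text
clock: 32.05
eef_pos: [438.3, 90.8, 54.6]
tcp_rot: [3.142, -0.001, -0.175]
force: [-0.3, 0.4, -1.0]
grip_width: 85.5
grasp_force: 0.0
```

```bash
python3 bur.py
python3 - <<'E'
from h import *
cp=arm.camera_params("wrist");p=snap("wrist","w12")
for r in arm.recognise("test_coil","wrist")[:2]: print(r,ray("wrist",r["location"],10,cp))
# profile: local contrast rows through the coil
g=cv2.cvtColor(p,cv2.COLOR_RGB2GRAY)
c=cv2.HoughCircles(cv2.medianBlur(g[60:300,200:440],3),cv2.HOUGH_GRADIENT,1,40,param1=80,param2=18,minRadius=20,maxRadius=50)
if c is not None:
    for u,v,rr in c[0][:5]: print("circ",u+200,v+60,rr,np.round(ray("wrist",(u+200,v+60),18,cp)))
E
```

```text
32.05 [438.28553199  90.81978832  54.58051675] [ 3.14151057e+00 -5.14289446e-04 -1.74757742e-01] 85.47863573957734
0 [456.2  90.6] [40.  9.] 80.0 xr 448.0 464.0 yr 71.0 111.0
20 [461.9  89.3] [36.  8.] 80.0 xr 455.0 469.0 yr 71.0 108.0
{'location': [318.6, 197.7], 'confidence': 0.63} [451.11442917  88.91659783  10.        ]
{'location': [145.7, 294.3], 'confidence': 0.62} [395.84243826 237.03001444  10.        ]
circ 315.5 220.5 31.6 [438.  93.  18.]
```

play_rows:
  commands: "1 2 0 0; 1 2 -25 0; 1 2 -50 0; 1 2 -67 0; 1 2 -67 0"
  gripper: 0.8
  grip_force: 40

```text
clock: 32.83
eef_pos: [437.8, 93.1, -13.5]
tcp_rot: [3.141, 0.002, -0.174]
force: [-0.0, -0.2, -0.9]
grip_width: 68.5
grasp_force: 0.0
```

play_rows:
  commands: "0 0 0 0; 0 0 0 0; 0 0 0 0; 0 0 0 0; 0 0 0 0"
  gripper: 0

```text
clock: 33.45
eef_pos: [439.1, 93.3, -11.7]
tcp_rot: [-3.141, -0.002, -0.175]
force: [-1.4, 0.3, 7.2]
grip_width: 45.0
grasp_force: 41.5
```

play_rows:
  commands: "0 0 10 0; 0 0 40 0; 0 0 70 0; 0 0 90 0; 0 0 90 0"

```text
clock: 34.08
eef_pos: [439.7, 93.1, 79.2]
tcp_rot: [-3.141, -0.003, -0.175]
force: [-0.5, -0.0, 0.4]
grip_width: 44.9
grasp_force: 41.0
```

play_rows:
  commands: "0 -60 0 0; 10 -120 0 4; 30 -180 0 8; 60 -235 0 14; 90 -280 0 14"

```text
clock: 34.7
eef_pos: [528.3, -189.8, 76.6]
tcp_rot: [3.142, 0.001, 0.069]
force: [0.8, 0.9, -1.2]
grip_width: 44.6
grasp_force: 41.1
```

play_rows:
  commands: "30 -40 0 0; 60 -65 0 0; 80 -72 0 0; 82 -72 0 0; 82 -72 0 0"

```text
clock: 35.33
eef_pos: [609.5, -257.9, 76.5]
tcp_rot: [-3.141, 0.002, 0.071]
force: [0.0, 0.3, 0.1]
grip_width: 44.7
grasp_force: 41.1
```

```bash
python3 bur.py
python3 - <<'E'
from h import *
cp=arm.camera_params("wrist");p=snap("wrist","w13")
r=arm.recognise("plain_tray","wrist");print(r[:1],[ray("wrist",x["location"],5,cp) for x in r[:1]])
pr=lambda P:np.round(cv2.projectPoints(np.array(P,float),cp['rvec'],cp['tvec'],cp['intrinsics'],None)[0].reshape(-1,2))
t=np.radians(4.1);R=np.array([[np.cos(t),-np.sin(t)],[np.sin(t),np.cos(t)]])
L=np.array([(1,1),(1,-1),(-1,-1),(-1,1)])*53@R.T+[611.1,-258.8]
E=pr(np.c_[L,[11]*4]);print(E)
# outline match: shift model over edges
g=cv2.Canny(cv2.cvtColor(p,cv2.COLOR_RGB2GRAY),60,140);d=cv2.distanceTransform(255-g,cv2.DIST_L2,3)
best=[]
for dx in range(-14,15,2):
  for dy in range(-14,15,2):
    q=np.vstack([np.linspace(L[i],L[(i+1)%4],40) for i in (0,1,3)])+[dx,dy]
    u=pr(np.c_[q,[11]*len(q)]);ok=(u[:,0]>0)&(u[:,0]<639)&(u[:,1]>0)&(u[:,1]<260)
    u=u[ok].astype(int);best.append((np.minimum(d[u[:,1],u[:,0]],6).mean(),dx,dy))
print(sorted(best)[:6])
E
```

```text
35.325 [ 609.50453084 -257.94991887   76.52525172] [-3.14067294e+00  1.68138206e-03  7.06373525e-02] 44.689650580192804
0 [ 588.8 -259.7] [17. 66.] 4.1 xr 578.0 599.0 yr -293.0 -227.0
20 [ 597.3 -259.1] [16. 60.] 4.1 xr 587.0 606.0 yr -290.0 -229.0
0 [596.3 -15.9] [33. 73.] 76.1 xr 563.0 633.0 yr -33.0 9.0
20 [604.2 -35.7] [30. 67.] 76.1 xr 574.0 638.0 yr -51.0 -13.0
[{'location': [321.4, 185.5], 'confidence': 0.94}] [array([ 623.29409792, -259.14385458,    5.        ])]
[[247. 134.]
 [393. 134.]
 [383. 262.]
 [256. 262.]]
[(np.float32(0.8250323), 2, -2), (np.float32(0.8411337), 0, -2), (np.float32(0.9911851), -4, -2), (np.float32(1.0175931), -2, -2), (np.float32(1.2846948), -4, -4), (np.float32(1.29734), 0, 0)]
```

play_rows:
  commands: "0 -1 -30 0; 0 -1 -60 0; 0 -1 -78 0; 0 -1 -81 0; 0 -1 -81 0"

```text
clock: 36.1
eef_pos: [611.0, -259.9, -2.8]
tcp_rot: [3.141, -0.001, 0.07]
force: [0.3, -0.2, -0.3]
grip_width: 44.6
grasp_force: 41.1
```

play_rows:
  commands: "0 0 -2 0; 0 0 -4 0; 0 0 -5 0; 0 0 -5 0"

```text
clock: 36.6
eef_pos: [610.5, -260.0, -8.5]
tcp_rot: [3.141, -0.0, 0.07]
force: [-1.1, -0.8, -0.3]
grip_width: 45.1
grasp_force: 41.1
```

play_rows:
  commands: "0 0 -1 0; 0 0 -2 0; 0 0 -2 0"

```text
clock: 36.98
eef_pos: [610.5, -260.0, -8.6]
tcp_rot: [3.141, -0.0, 0.07]
force: [-7.0, 1.5, 14.9]
grip_width: 44.9
grasp_force: 42.7
```

play_rows:
  commands: "0 0 0 0; 0 0 0 0; 0 0 0 0; 0 0 1 0"
  gripper: 0.7

```text
clock: 37.48
eef_pos: [610.3, -259.8, -9.9]
tcp_rot: [-3.141, 0.0, 0.07]
force: [0.5, 0.1, -0.4]
grip_width: 59.8
grasp_force: 0.0
```

play_rows:
  commands: "0 0 20 0; 0 0 60 0; -10 10 110 0; -40 60 160 0; -70 120 220 -4"

```text
clock: 38.1
eef_pos: [554.1, -166.7, 185.3]
tcp_rot: [3.141, -0.001, -0.002]
force: [0.7, -0.0, 0.9]
grip_width: 60.1
grasp_force: 0.0
```

play_rows:
  commands: "0 40 50 0; 0 70 100 0; 0 95 170 0; 0 95 170 0; 0 95 170 0"

```text
clock: 38.72
eef_pos: [554.8, -72.4, 354.0]
tcp_rot: [3.141, -0.002, 0.001]
force: [-0.1, -1.1, -0.9]
grip_width: 59.6
grasp_force: 0.0
```

Run:
```python
from h import *
o=arm.observe();print(o['clock'],o['eef_pos'],o['tcp_rot'],o['force'])
cp=arm.camera_params("wrist");p=snap("wrist","w14")
T={"lane":((499,245),-5.1),"bay":((612.4,22),-5.3),"plain":((611.5,-260),4.1)}
def loc(P,n):
    (c,a)=T[n];t=np.radians(a);d=np.array(P[:2])-c;return np.round([d[0]*np.cos(t)+d[1]*np.sin(t),-d[0]*np.sin(t)+d[1]*np.cos(t)],1)
for t,n,z in (("handpiece_a","lane",12),("bur_stand_a","bay",18),("test_coil","plain",13),("brush",None,10),("timer",None,10)):
    for r in arm.recognise(t,"wrist")[:3]:
        P=ray("wrist",r["location"],z,cp);print(t,round(r["confidence"],2),np.round(P[:2]),loc(P,n) if n else "")
hsv=cv2.cvtColor(p,cv2.COLOR_RGB2HSV);m=cv2.inRange(hsv,(95,110,30),(125,255,255))
for c in cv2.findContours(m,cv2.RETR_EXTERNAL,cv2.CHAIN_APPROX_NONE)[0]:
    if cv2.contourArea(c)>25:
        W=np.array([ray("wrist",q,23,cp)[:2] for q in cv2.convexHull(c).reshape(-1,2)],np.float32)
        n="bay" if cv2.contourArea(c)>250 else "plain"
        l=np.array([loc(w,n) for w in W]);print(n,cv2.contourArea(c),"x",l[:,0].min(),l[:,0].max(),"y",l[:,1].min(),l[:,1].max())
```

```text
38.725 [554.77619235 -72.38141639 353.96657781] [ 3.14052563e+00 -2.22407240e-03  6.75639047e-04] [-0.11881779 -1.09680695 -0.91380359]
handpiece_a 0.89 [526. 239.] [27.4 -3.9]
handpiece_a 0.62 [472. 236.] [-26.3 -11.3]
handpiece_a 0.47 [ 625. -258.] [ 169.9 -489.7]
bur_stand_a 0.82 [616.  62.] [-0. 40.]
bur_stand_a 0.71 [604. -14.] [ -5.  -37.1]
test_coil 0.59 [ 627. -263.] [15.7 -3.9]
brush 0.55 [ 641. -124.] 
timer 0.85 [378. 226.] 
plain 64.5 x 14.7 22.2 y -14.5 23.5
bay 735.0 x -30.7 24.9 y -57.6 -24.1
bay 793.5 x -31.7 25.1 y 20.6 56.4
```

```bash
python3 -c "
from workcell import arm
print(arm.job_done())"
```

```text
the job is handed in; nothing more can be done
None
```

I handed the job in at about 39 s of the 117 s allowed: a final camera check put both handpieces, both bur stands and the test coil inside their trays, with the timer and brush untouched; the verdict was not shown.

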